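# Knock a drive centre out of a sloping lathe spindle

## Robot

A 6-joint arm with a two-finger parallel gripper is mounted at the origin on a cart in front of the work surface, level with it; the furniture and walls round the work are solid. World frame = base frame: x ahead of the robot, y to its left, z up, the work surface at z = 0. Lengths are in m, angles in rad, forces in N, time in s.
With the tool pointing down it reaches from about 0.35 to 1 m from the base axis. Payload 7.1 kg.
Tool frame: the origin (TCP) lies between the finger pads; the fingertips stand 22 mm ahead of it and the grasp point (between the pads) lies 3 mm ahead of it; x points along the fingers, y is the direction in which the jaws open and shut, and the axes are right-handed (so a half turn about x gives the same grasp; the last joint's range is limited). The gripper opens to 85 mm and grips with 20 to 120 N. Pads are 22 mm wide; open, the fingers measure 114 mm over their backs; the gripper's body (76 mm by 85 mm) begins 54 mm behind the grasp point. The pads swing forward as they close: fully open they stand 13 mm farther back than shut.
Start: joints at [-1.294, 0.423, 1.63, -0, 1.089, -0.019], TCP at [0.182, -0.598, 0.253] pointing down, gripper open.
Joint ranges: [-3, 3], [-0.9, 2.11], [0.09, 2.58], [-1.31, 4.45], [0.11, 2.69], [-2.54, 2.54]. Speed limits (rad/s): [2.39, 2.39, 3.01, 3.14, 3.14, 3.14].

## Interface

Orientations are given as a rotation vector (axis times angle).
In Python, from rig import manip gives the robot as it stands. The module is installed in compiled form; this text tells all that it offers. Calls block until the motion is done:
- manip.move_to(position, orientation): joint-space move of the TCP to a pose.
- manip.servo_line(position, orientation=None, rate=0.15): straight line of the TCP; orientation=None keeps the orientation; rate is the mean speed in m/s.
- manip.set_joints(angles): joint-space move.
- manip.command_gripper(opening, f_grip=None): finger opening in m; f_grip is the grip in N (None keeps the last); returns when the fingers have stopped.
- manip.hold(seconds).
- manip.solve_ik(position, orientation): joint angles nearest the present ones, or None.
- manip.camera(name): name is "side" or "top" or "wrist"; returns a dict with "image" (420x560x3 uint8, red, green, blue), "fx", "fy", "cx", "cy" (pixels), "cam_to_world" (4x4, takes a point from camera to world coordinates); the wrist camera has in their place "mount" (4x4, takes a point from camera to tool coordinates, whose origin is the TCP and whose axes are the tool frame's). Camera axes: x right, y down, z forward; pixel columns grow to the right and rows downward; lengths in m; the calibration is good to about 2 mm. A picture is of the moment at which its call begins: read the wrist's pose just before it. There is no depth.
A pose or a line that the arm cannot do raises manip.IKError and nothing moves.
- manip.sign_off(): hands the job in, once; it reports no verdict.
Readings, each from a call of its own:
- manip.get_time(): time.
- manip.get_joint_positions(): joint angles.
- manip.get_joint_vel(): joint speeds.
- manip.get_tau(): joint torques, N m.
- manip.get_position(): TCP position.
- manip.get_ee_rot(): TCP orientation.
- manip.get_contact_force(): force on the tool from outside, world axes, zero at the start.
- manip.get_torque(): the same for the moment, N m.
- manip.get_width(): finger opening in m.
Only numpy, scipy, OpenCV 4.12 (cv2) and the standard library are available. Lean on these libraries where they do the work, as an engineer would, in place of code of your own. Each camera call takes 0.05 s, during which the arm holds its last target. There are 200 camera calls.

## Task

Knock the spur drive centre out of the spare lathe spindle on the sloping stand: pass the knock-out bar, tip first, down the bore from the raised rear end and push gently on it until the centre comes free of its ball catches and drops into the cork-lined tray below. Then draw the bar right out and put it down flat, on the bench, on the bar stock that lies there or in its rest, clear of the stand. Do not ram the bar against the spindle or the centre, do not drop it, and leave the other things on the bench where they are.

Things in the scene. Friction and masses are not known exactly. Their poses are not given: they have to be found in the camera images.
- stand: Wooden knock-out stand, bolted down: base board 284 x 124 x 18 mm, origin at the centre of its underside. Its x axis points level to the raised rear end of the spindle, z up. Two wooden uprights with dark steel caps (the taller, 30 mm from the mouth, 228 mm high) carry the spindle, which slopes 30 degrees down towards -x, over a cork-lined tray.
- bore_mouth (a point): Centre of the open rear mouth of the spindle's bore, in the stand's frame at (120, 0, 195) mm. Its z axis points out of the mouth along the bore's axis (30 degrees above level), y level, x down. Plain round bore 16 mm across, sharp rim, 110 mm long. The steel end face is 48 mm across, the spindle farther in at most 80 mm; nothing stands behind the mouth's plane.
- nose (a point): Centre of the spindle's nose face, 150 mm from the mouth; axes as bore_mouth. The last 40 mm of the bore are a 21 mm socket with three spring balls that hold the centre's shank. They let go at a push of about 8 to 18 N; the bar's tip must then go on to about 150 mm from the mouth to push the shank right out.
- tray (a point): Centre of the cork floor of the catch tray; axes as the stand. The tray is 140 x 100 mm inside, its floor 22 mm above the bench, its walls 36 mm high.
- centre_mid (a point): Steel spur drive centre, 76 mm long: its middle, on its axis. Its z axis points to the rear end of its shank (while seated: along bore_mouth's z). Shank 20 mm across, 40 mm long, with a groove for the ball catches; head 36 mm across with four spurs and a point, standing out of the nose. 0.1 to 0.15 kg.
- centre_shank (a point): Point on the centre's axis half-way along its shank, 20 mm from its rear face; axes as centre_mid. While seated it lies about 131 mm from the bore's mouth, its rear face (which the bar pushes) about 111 mm.
- bar_mid (a point): Knock-out bar, loose, 200 mm over all: the point half-way along, on its axis; x axis from head to tip. Round steel shaft 13 mm across, 164 mm long, brass tip chamfered over the last 2 mm to 10 mm. 0.2 to 0.34 kg, balanced 14 mm from the middle towards the head. At the start it lies level in its rest, axis 46 mm above the bench.
- bar_head (a point): Middle of the bar's square steel head (24 x 24 mm, 36 mm long along the bar, faces square to y and z), on the axis, 82 mm from bar_mid; axes as bar_mid. In the rest its trough keeps fingers off it. Let go with 75 mm or more in the bore, the bar stays there, sagging a few degrees (or slides on to the centre), and can be taken by its head.
- bar_tip (a point): The bar's tip, on the axis, 100 mm from bar_mid; axes as bar_mid. For laying the bar down later: flat bar stock, up to 13 mm high, lies fixed along x on the bench between stand and rest (y -0.04 to 0.04 m) and right of the rest (y -0.36 to -0.22 m, from x = 0.4 m); the part in front of x = 0.5 m there is free.
- rest: Light wooden rest for the bar, fixed: base 236 x 66 x 12 mm, origin under its middle (below bar_mid at the start), x from head to tip. A trough at x = -104 to -30 mm, walls up to 58 mm, takes the head; a slotted block at x = 68 to 88 mm, 56 mm high, takes the tip. Only the shaft between them is free for fingers. The bar lifts straight out. Held there it cannot be pushed in far enough.
- bowl: Bystander: the turned wooden bowl, 95 mm across, on the flat bar stock at the back, behind the wood blank; origin under its middle. Leave it alone.
- tin: Bystander: the red-lidded round wax tin, 67 mm, at the back left of the bench; origin under its middle. Leave it alone.
- spanner: Bystander: the open-ended spanner, 151 mm, on the bar stock in front of the work; origin under its middle. Leave it alone.
- blank_c: Bystander: the sawn eight-sided wood blank, 70 mm, on the bar stock behind the spanner; origin under its middle. Leave it alone.
- tape: Bystander: the yellow tape measure, 89 mm, on the bar stock at the right back; origin under its middle. Leave it alone.

How it is judged:
On the way, in this order (a step that is already met when the one before it is completed fails the run):
1. the bar's tip is at least 60 mm down the bore from the rear mouth, the centre still seated (x of bar_tip in the frame of bore_mouth between -0.005 and 0.005 m and y of bar_tip in the frame of bore_mouth between -0.005 and 0.005 m and z of bar_tip in the frame of bore_mouth below -0.06 m and z of centre_shank in the frame of bore_mouth above -0.14 m), for 0.05 s.
2. the centre's shank is out of the nose while the bar's tip is still at least 100 mm down the bore (z of bar_tip in the frame of bore_mouth below -0.1 m and z of centre_shank in the frame of bore_mouth below -0.175 m), for 0.05 s.
At the end, for the whole second after the job is handed in: The drive centre lies at rest in the catch tray, its shank out of the nose (middle of the centre within the tray's walls and less than 78 mm above the bench); the bar lies at rest within 14 degrees of level, its middle less than 80 mm above the bench, not touching the stand (z of centre_shank in the frame of bore_mouth below -0.175 m and x of centre_mid in the frame of stand between -0.132 and 0.008 m and y of centre_mid in the frame of stand between -0.05 and 0.05 m and height (world z) of centre_mid below 0.078 m and angle between bar_mid's own x axis and vertical between 1.33 and 1.81 rad and height (world z) of bar_mid below 0.08 m and contact force between bar and stand below 0.1 N and linear speed of each of bar, centre below 0.02 m/s).
It fails at once if the bar is pressed against the spindle or stand with more than 40 N (contact force between bar and stand above 40 N).
It fails at once if the bar is pressed against the drive centre with more than 40 N (contact force between bar and centre above 40 N).
It fails at once if the bar is dropped or thrown (it moves faster than 1.3 m/s) (linear speed of bar above 1.3 m/s).
It fails at once if the wood blank or the wax tin is moved more than 30 mm (distance of any of blank_c, tin from where it was at the start of the episode above 0.03 m).
It also fails if it takes over 56 s, if anything falls off the work surface, if the arm or the gripper's body presses on something with over 40 N, if the wrist force passes 120 N, or if a joint passes its speed limit or range.

## Working session

There is one attempt and no reset: what is moved stays moved. The work goes in short steps, each a Python script; the robot and the scene stay as the last script left them, time stands still between calls to the robot, and variables do not carry over. Pictures are saved under pics/ and viewed, about 8 in all and at most 12, crops included, and the job is handed in when it is done.

```bash
mkdir -p pics
cat > h.py <<'E'
import numpy as np, cv2
from scipy.spatial.transform import Rotation as R
from rig import manip as m
def snap(name,fn):
    T=None
    if name=='wrist':
        p=np.array(m.get_position());r=R.from_rotvec(m.get_ee_rot()).as_matrix()
        W=np.eye(4);W[:3,:3]=r;W[:3,3]=p
    c=m.camera(name)
    T=W@np.array(c['mount']) if name=='wrist' else np.array(c['cam_to_world'])
    cv2.imwrite(f'pics/{fn}.png',c['image'][:,:,::-1])
    np.savez(f'pics/{fn}.npz',T=T,K=[c['fx'],c['fy'],c['cx'],c['cy']])
    return c['image'],T
def load(fn):
    d=np.load(f'pics/{fn}.npz');return d['T'],d['K']
def ray(fn,u,v):
    T,K=load(fn);d=T[:3,:3]@np.array([(u-K[2])/K[0],(v-K[3])/K[1],1.]);return T[:3,3],d/np.linalg.norm(d)
def onz(fn,u,v,z):
    o,d=ray(fn,u,v);return o+d*(z-o[2])/d[2]
def proj(fn,P):
    T,K=load(fn);q=np.linalg.inv(T)@np.append(P,1);return K[0]*q[0]/q[2]+K[2],K[1]*q[1]/q[2]+K[3]
def tri(rs):
    A=np.zeros((3,3));b=np.zeros(3)
    for o,d in rs:
        P=np.eye(3)-np.outer(d,d);A+=P;b+=P@o
    x=np.linalg.solve(A,b);return x,[np.linalg.norm((np.eye(3)-np.outer(d,d))@(x-o)) for o,d in rs]
E
python3 - <<'E'
from h import *
for n in('top','side'):
    snap(n,n+'0');T,K=load(n+'0');print(T.round(3),K)
print(m.get_time(),m.get_ee_rot(),m.get_width())
E
```

```text
[[ 0.015 -0.995  0.103  0.446]
 [-1.    -0.016 -0.006  0.059]
 [ 0.008 -0.103 -0.995  1.409]
 [ 0.     0.     0.     1.   ]] [440.09932237 440.09932237 282.37328413 201.92649899]
[[-0.848 -0.305  0.435  0.106]
 [-0.531  0.493 -0.69   0.764]
 [-0.004 -0.815 -0.579  0.743]
 [ 0.     0.     0.     1.   ]] [396.14397742 396.14397742 277.89488067 213.95485774]
0.1 [ 2.06274487  0.30879743 -2.06314703] 0.08563384664896588
```

View pics/top0.png

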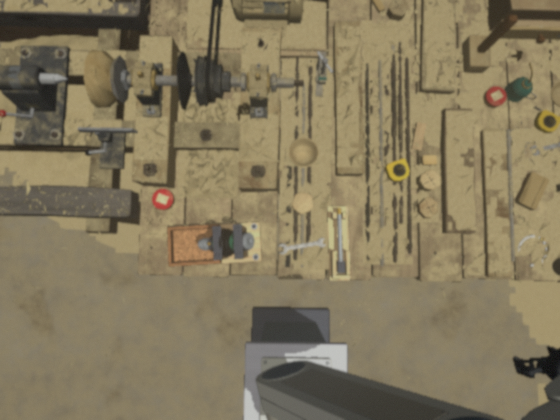

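View pics/side0.png

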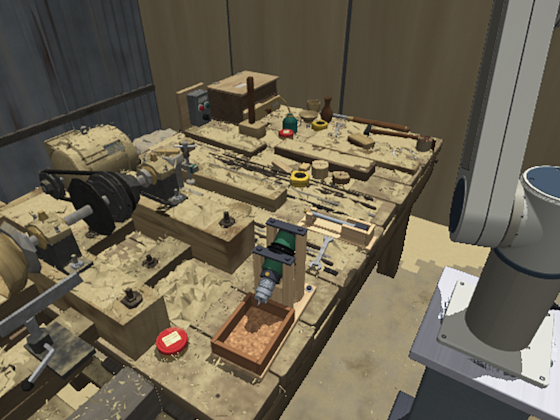

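The top view shows the stand at px (168–262, 222–264) with its raised end to the right (world −y). The rest is at px (328–350, 207–278), with the bar's dark head at (341, 268), nearest the robot. The side view confirms that the centre is seated above the cork tray. Next come coarse positions and wrist views.

Run:
```python
from h import *
for n,u,v,z in [('restmid',339,243,.012),('restfar',339,207,.012),('restnear',339,279,.012),('bar tip',337,212,.046),('head',341,270,.046),('stand r top',262,225,.018),('stand r bot',262,262,.018),('tray l t',168,226,.05),('tray l b',168,264,.05)]:
    print(n,onz('top0',u,v,z).round(3))
print(R.from_rotvec(m.get_ee_rot()).as_matrix().round(2).tolist())
c=onz('top0',339,243,.046); st=onz('top0',215,243,.02)
Rd=np.array([[0,0,1],[0,1,0],[-1,0,0.]])  # cols tool x=-Z,y=Y,z=X
print(Rd)
q=m.solve_ik([c[0],c[1],.3],R.from_matrix(Rd).as_rotvec());print(q)
q=m.solve_ik([c[0],c[1],.05],R.from_matrix(Rd).as_rotvec());print(q)
# bore: stand x ~ -Y world
sx=np.array([0,-1,0.]);sz=np.array([0,0,1.]);bz=sx*np.cos(np.pi/6)+sz*.5;bx=sx*.5-sz*np.cos(np.pi/6)
mouth=st+sx*.12;mouth[2]=.195;print('mouth~',mouth)
for s in(1,-1):
  tz=-bz*s; M=np.c_[bx,np.cross(tz,bx),tz]
  for d in(.03,.15,.3):
    q=m.solve_ik(mouth+bz*d-bx*.003,R.from_matrix(M).as_rotvec());print(s,d,q)
# look at the rest
m.move_to([c[0]-.03,c[1],.30],R.from_matrix(Rd).as_rotvec())
snap('wrist','w1');print(m.get_time())
```

```text
restmid [ 0.462 -0.131  0.012]
restfar [ 0.577 -0.131  0.012]
restnear [ 0.35  -0.132  0.012]
bar tip [ 0.558 -0.12   0.046]
head [ 0.379 -0.133  0.046]
stand r top [0.515 0.113 0.018]
stand r bot [0.399 0.111 0.018]
tray l t [0.506 0.401 0.05 ]
tray l b [0.39  0.396 0.05 ]
[[-0.0, 0.29, -0.96], [0.0, -0.96, -0.29], [-1.0, -0.0, -0.0]]
[[ 0.  0.  1.]
 [ 0.  1.  0.]
 [-1.  0.  0.]]
[-0.29275348  0.14762199  1.89739615  0.          1.09657451 -1.86354981]
[-2.92753484e-01  5.67206814e-01  2.04871450e+00 -4.44089210e-16
  5.25671335e-01 -1.86354981e+00]
mouth~ [0.4561738  0.13924025 0.195     ]
1 0.03 [ 0.48569901  0.38459992  1.91306826 -0.50373688  1.15809555 -2.3766241 ]
1 0.15 None
1 0.3 None
-1 0.03 [ 0.48569901  0.38459992  1.91306826 -0.50373688  1.15809555  0.76496856]
-1 0.15 [ 0.29357201  0.23559077  1.95780193 -0.5458756   1.17289891  0.56701536]
-1 0.3 [ 0.01869803  0.09880911  1.92904028 -0.56922836  1.18770131  0.25636191]
2.0833
```

View pics/w1.png

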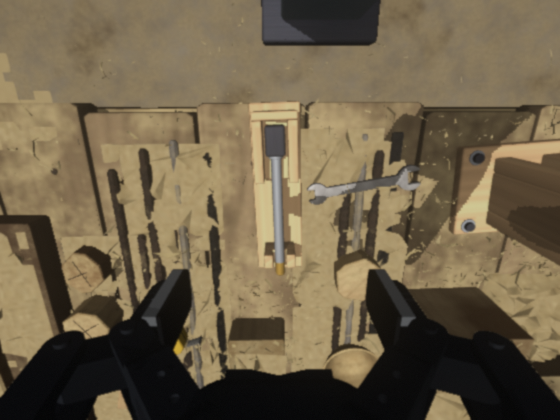

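The wrist view shows the bar level in its rest: dark head at about (275, 140), shaft running to (279, 262), brass tip ending near (280, 273). The stand's rear board edge and two bolts are at the right, near (478, 158) and (469, 226). Next I'll take a look along the bore axis.

Run:
```python
from h import *
im=cv2.imread('pics/w1.png');hsv=cv2.cvtColor(im,cv2.COLOR_BGR2HSV).astype(int)
for r in (130,145,165,185,205,225,245,258,268,272,275):
    row=hsv[r,255:305]; 
    print(r,[f"{h}/{s}/{v}" for h,s,v in row[8:40:2]])
print(np.array(m.camera('wrist')['mount']).round(3).tolist(), load('w1')[1])
for n,p in [('head rear',(275,124)),('front',(277.5,157)),('tip',(280.5,273)),]: print(n,onz('w1',*p,.046).round(4))
print('bolts',onz('w1',478,158,.02).round(3),onz('w1',469,226,.02).round(3))
sx=np.array([0,-1,0.]);sz=np.array([0,0,1.]);bz=sx*np.cos(np.pi/6)+sz*.5;bx=sx*.5-sz*np.cos(np.pi/6)
mouth=np.array([.456,.139,.195])
for k in range(8):
  a=k*np.pi/4;by=np.cross(bz,bx)
  ty=np.cos(a)*bx+np.sin(a)*by; M=np.c_[-bz,ty,np.cross(-bz,ty)]
  for d in(.12,.2): print(k,d,m.solve_ik(mouth+bz*d+bz*0,R.from_matrix(M).as_rotvec()))
```

```text
130 ['16/98/112', '4/23/78', '150/6/83', '150/9/83', '150/6/83', '150/9/81', '150/9/81', '160/9/82', '150/6/82', '160/10/80', '5/22/69', '16/98/112', '17/102/150', '20/87/205', '20/88/206', '18/93/206']
145 ['16/105/102', '16/63/85', '150/10/78', '150/6/79', '150/10/80', '160/10/79', '170/10/79', '150/7/78', '160/10/79', '165/13/78', '0/14/71', '15/90/94', '16/104/135', '19/90/198', '20/86/207', '19/90/206']
165 ['16/104/113', '17/104/132', '17/103/138', '20/89/161', '23/35/132', '120/3/149', '110/4/177', '90/2/161', '30/2/122', '16/72/110', '22/87/168', '25/71/207', '24/77/188', '20/88/196', '22/83/207', '20/86/207']
185 ['22/81/207', '21/81/207', '22/79/207', '23/76/207', '22/71/182', '0/0/135', '110/5/169', '110/5/169', '120/2/136', '16/32/103', '16/104/128', '16/104/133', '20/93/164', '24/77/206', '24/75/208', '23/76/207']
205 ['24/76/207', '22/81/207', '22/81/207', '23/80/207', '22/80/203', '20/27/143', '105/3/159', '100/4/172', '90/2/145', '15/10/107', '16/97/126', '16/104/135', '16/104/135', '16/102/138', '17/103/138', '16/104/137']
225 ['24/75/208', '23/78/208', '22/80/207', 
[... 1995 characters left out ...]
81954356  1.5638286  -0.91186197]
3 0.12 [-0.4490764   0.46016856  1.98788368  0.90819013  1.42614309 -1.73506049]
3 0.2 [-0.56633261  0.42918269  1.90059949  0.81954356  1.5638286  -1.69726013]
4 0.12 [-0.4490764   0.46016856  1.98788368  0.90819013  1.42614309 -2.52045865]
4 0.2 [-0.56633261  0.42918269  1.90059949  0.81954356  1.5638286  -2.4826583 ]
5 0.12 None
5 0.2 None
6 0.12 [-0.4490764   0.46016856  1.98788368  0.90819013  1.42614309  2.19193033]
6 0.2 [-0.56633261  0.42918269  1.90059949  0.81954356  1.5638286   2.22973068]
7 0.12 [-0.4490764   0.46016856  1.98788368  0.90819013  1.42614309  1.40653216]
7 0.2 [-0.56633261  0.42918269  1.90059949  0.81954356  1.5638286   1.44433252]
```

Run:
```python
from h import *
sx=np.array([0.06,-1,0.]);sx/=np.linalg.norm(sx);sz=np.array([0,0,1.]);bz=sx*np.cos(np.pi/6)+sz*.5;bx=sx*.5-sz*np.cos(np.pi/6)
by=np.cross(bz,bx);mouth=np.array([.46,.139,.195])
for k in (0,2):
  a=k*np.pi/4;ty=np.cos(a)*bx+np.sin(a)*by; M=np.c_[-bz,ty,np.cross(-bz,ty)]
  m.move_to(mouth+bz*.12,R.from_matrix(M).as_rotvec()); snap('wrist',f'f{k}')
print(m.get_time())
a=cv2.imread('pics/f0.png');b=cv2.imread('pics/f2.png')
cv2.imwrite('pics/f02.png',np.hstack([a[60:360,100:460],b[60:360,100:460]]))
t=cv2.imread('pics/top0.png')[210:275,155:275];cv2.imwrite('pics/tc.png',cv2.resize(t,None,fx=6,fy=6,interpolation=cv2.INTER_CUBIC))
```

```text
5.775
```

View pics/f02.png

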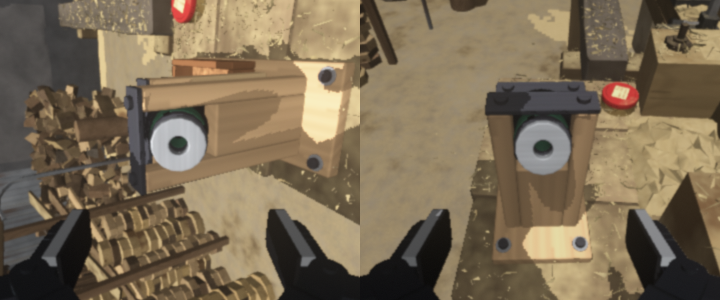

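View pics/tc.png

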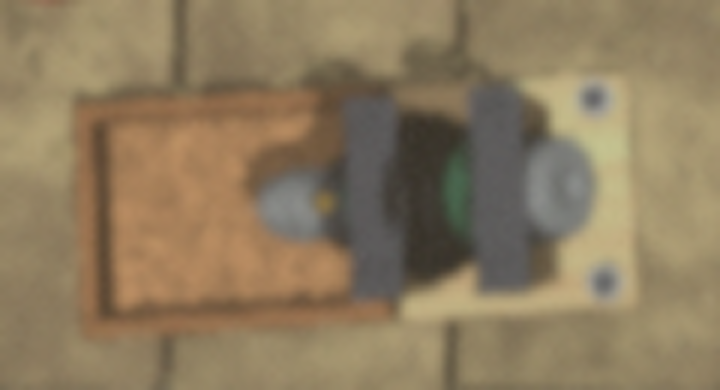

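The mouth ring is centred near px (278, 204) in f0 and (283, 207) in f2, and the two rear bolts are clear in both. I'll fit the ring and bolts and triangulate them.

```bash
cat > loc.py <<'E'
from h import *
def ring(fn):
    im=cv2.imread(f'pics/{fn}.png');hsv=cv2.cvtColor(im,cv2.COLOR_BGR2HSV)
    mk=((hsv[...,1]<35)&(hsv[...,2]>110)).astype(np.uint8);mk[:,:200]=0;mk[:,360:]=0;mk[:150]=0;mk[270:]=0
    cs,_=cv2.findContours(mk,cv2.RETR_CCOMP,cv2.CHAIN_APPROX_NONE);cs=sorted(cs,key=cv2.contourArea)[::-1][:2]
    return [cv2.fitEllipse(cv2.convexHull(c)) for c in cs if len(c)>8]
def bolt(fn,u,v,r=9):
    im=cv2.cvtColor(cv2.imread(f'pics/{fn}.png'),cv2.COLOR_BGR2HSV)
    ys,xs=np.mgrid[v-r:v+r+1,u-r:u+r+1];s=im[v-r:v+r+1,u-r:u+r+1,1]<60
    return xs[s].mean(),ys[s].mean(),s.sum()
E
python3 - <<'E'
from loc import *
rf={f:ring(f) for f in('f0','f2')};print(rf)
for i in(0,1):
    try: P,e=tri([ray(f,*rf[f][i][0]) for f in('f0','f2')]);print(P.round(4),np.round(e,4))
    except Exception as x: print(x)
for k,px in {'near':dict(f0=(414,222),f2=(243,303),w1=(469,226)),'far':dict(f0=(426,135),f2=(320,302),w1=(478,158))}.items():
    q={f:bolt(f,*p) for f,p in px.items()};print(k,{f:np.round(v,1).tolist() for f,v in q.items()})
    print(tri([ray(f,*q[f][:2]) for f in('f0','f2')]))
    for f in q: print(f,onz(f,*q[f][:2],.022).round(4))
for p in [(595/6+155,98/6+210),(605/6+155,282/6+210)]:print('top bolt',onz('top0',*p,.022).round(4))
E
```

```text
{'f0': [((277.555419921875, 203.82830810546875), (53.27238845825195, 56.56301498413086), 102.5685043334961), ((277.4132385253906, 204.62319946289062), (18.97309112548828, 20.18731117248535), 49.69437026977539)], 'f2': [((282.5207824707031, 207.25904846191406), (54.05860137939453, 54.81381607055664), 98.120361328125), ((282.5256042480469, 207.47067260742188), (17.464313507080078, 22.032609939575195), 85.67698669433594)]}
[0.4632 0.1437 0.1933] [0.0001 0.0001]
[0.4632 0.1425 0.1942] [0. 0.]
near {'f0': [414.8, 222.3, 202.0], 'f2': [243.0, 304.7, 179.0], 'w1': [467.7, 225.2, 146.0]}
(array([0.41580747, 0.13183329, 0.01905884]), [np.float64(4.20698976225257e-05), np.float64(4.206989762263043e-05)])
f0 [0.4172 0.1299 0.022 ]
f2 [0.4162 0.1305 0.022 ]
w1 [0.5098 0.1373 0.022 ]
far {'f0': [426.8, 135.2, 262.0], 'f2': [319.6, 303.2, 190.0], 'w1': [476.4, 157.2, 168.0]}
(array([0.51161792, 0.14004111, 0.01771642]), [np.float64(0.00016236615457821297), np.float64(0.00016236615457821858)])
f0 [0.5123 0.1373 0.022 ]
f2 [0.511 0.138 0.022]
w1 [0.4149 0.1298 0.022 ]
top bolt [0.5103 0.1374 0.022 ]
top bolt [0.4146 0.1301 0.022 ]
```

Bolts and ring agree across views: stand yaw is 4.5°, and the mouth is at about (0.463, 0.1415, 0.195). Now grasp the bar and carry it to a pose short of the mouth.

```bash
cat >> h.py <<'E'
ya=np.radians(4.5);sx=np.array([np.sin(ya),-np.cos(ya),0]);sz=np.array([0,0,1.])
bz=sx*np.cos(np.pi/6)+sz*.5;bx=sx*.5-sz*np.cos(np.pi/6);by=np.cross(bz,bx)
mouth=np.array([.4630,.1415,.195])
MB=np.c_[bx,np.cross(bz,bx),bz];RB=R.from_matrix(MB).as_rotvec()
def tool(off,d): # tcp so that grasp point lies on axis, d behind mouth, off=(x,y) correction in bore axes
    return mouth+bz*d+bx*(off[0]-.003)+by*off[1]
def F(): return np.round(np.array(m.get_contact_force()),1)
E
python3 - <<'E'
from h import *
print('spanner end',onz('w1',309,190,.02).round(4))
hd=onz('w1',275.7,165,.046);tp=onz('w1',278.9,252,.046);yaw=np.arctan2(*(tp-hd)[1::-1]);print(np.degrees(yaw))
yaw=np.radians(1.6)
bar=np.array([.4712,-.1275]);u=np.array([np.cos(yaw),np.sin(yaw)])
mid=hd[:2]+u*(((bar-hd[:2])@u)-.006);print(mid)
z=np.array([-u[0],-u[1],0]);x=np.array([0,0,-1.]);ro=R.from_matrix(np.c_[x,np.cross(z,x),z]).as_rotvec()
m.command_gripper(.030)
m.move_to([*mid,.20],ro)
m.servo_line([*mid,.049],ro,.12);print(F())
m.command_gripper(0,70);print(m.get_width(),F())
m.servo_line([*mid,.25],ro,.15);print(m.get_width(),F())
m.move_to(tool((0,0),.106+.08),RB)
m.servo_line(tool((0,0),.106+.012),RB,.1)
snap('wrist','pre');print(m.get_time(),m.get_width(),F())
E
```

```text
spanner end [ 0.4591 -0.0856  0.02  ]
1.8507133540688874
[ 0.46523729 -0.12891892]
[ 0.1 -1.  -0.2]
0.010537642734372982 [-1.7  0.4  5.6]
0.010704999731948736 [ 0.6 -0.3 -3.2]
13.1417 0.010643450467839226 [ 0.4  0.  -2.6]
```

View pics/pre.png

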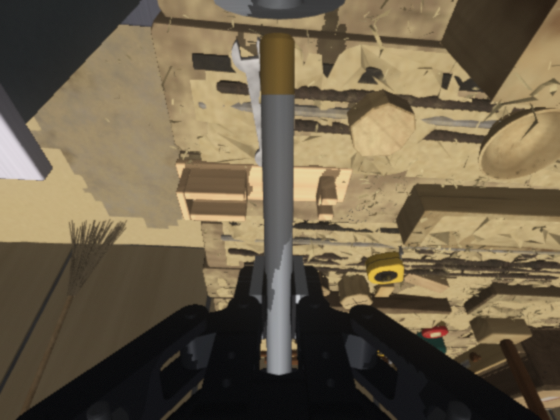

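The tip is at px (278, 36), laterally centred on the rim seen at the top of the frame. I'll measure the shaft's apparent width to check its pitch and height in the grip.

Run:
```python
from h import *
from scipy.optimize import brentq
im=cv2.cvtColor(cv2.imread('pics/pre.png'),cv2.COLOR_BGR2HSV).astype(int)
g=cv2.cvtColor(cv2.imread('pics/pre.png'),cv2.COLOR_BGR2GRAY).astype(float)
f,cx,cy=307.455,278.285,208.33
for r in(45,60,80,105,130,150,175,200,230):
    row=cv2.GaussianBlur(cv2.imread('pics/pre.png'),(1,3),0)[r].astype(float)
    d=np.abs(np.diff(row,axis=0)).sum(1)
    l=250+np.argmax(d[250:272]);q=284+np.argmax(d[284:305])
    def v(t):
        a,b=.124,t+.083;return cy+f*(-.323*a+.946*b)/(.946*a+.323*b)-r
    t=brentq(v,-.14,.05);dep=.946*.124+.323*(t+.083)
    print(r,l+.5+.5,q+1,'w',q-l,'exp',round(f*.013/dep,1),'c',(l+q)/2+1,'t',round(t,3))
for r in range(0,22,3):
    s=[(x,*im[r,x]) for x in range(190,370,8)];print(r,[f"{a}:{c}/{d}" for a,b,c,d in s])
```

```text
45 260.0 295 w 35 exp 36.1 c 277.5 t -0.103
60 260.0 295 w 35 exp 35.5 c 277.5 t -0.098
80 260.0 295 w 35 exp 34.9 c 277.5 t -0.091
105 261.0 299 w 38 exp 34.0 c 280.0 t -0.082
130 261.0 298 w 37 exp 33.2 c 279.5 t -0.073
150 262.0 294 w 32 exp 32.5 c 278.0 t -0.065
175 262.0 294 w 32 exp 31.6 c 278.0 t -0.055
200 263.0 294 w 31 exp 30.8 c 278.5 t -0.044
230 264.0 293 w 29 exp 29.8 c 278.5 t -0.031
0 ['190:89/172', '198:89/172', '206:91/154', '214:24/129', '222:2/117', '230:4/118', '238:4/117', '246:7/117', '254:4/60', '262:9/88', '270:5/97', '278:9/108', '286:8/94', '294:3/80', '302:5/50', '310:4/59', '318:4/59', '326:0/59', '334:4/59', '342:4/61', '350:92/153', '358:92/155', '366:93/148']
3 ['190:89/171', '198:90/167', '206:90/159', '214:71/143', '222:4/119', '230:4/118', '238:6/118', '246:9/119', '254:4/62', '262:9/88', '270:8/98', '278:7/107', '286:8/95', '294:6/79', '302:5/56', '310:0/59', '318:0/59', '326:0/59', '334:4/60', '342:28/72', '350:91/152', '358:94/157', '366:92/152']
6 ['190:91/168', '198:90/162', '206:91/163', '214:90/162', '222:2/120', '230:2/120', '238:6/121', '24
[... 1055 characters left out ...]
', '342:92/147', '350:95/148', '358:93/142', '366:92/156']
18 ['190:93/137', '198:92/150', '206:92/155', '214:91/157', '222:90/153', '230:92/153', '238:91/169', '246:88/174', '254:87/158', '262:73/116', '270:60/98', '278:34/74', '286:48/85', '294:71/107', '302:84/151', '310:88/185', '318:88/179', '326:92/83', '334:95/78', '342:92/147', '350:95/148', '358:95/140', '366:92/139']
21 ['190:91/67', '198:97/66', '206:92/80', '214:92/100', '222:91/135', '230:90/150', '238:90/164', '246:88/169', '254:91/171', '262:88/180', '270:87/178', '278:90/170', '286:90/175', '294:90/172', '302:88/177', '310:89/187', '318:91/180', '326:93/90', '334:92/80', '342:93/145', '350:94/146', '358:94/141', '366:90/145']
```

The bar is straight in the grip: widths match the expected values to 1 px, apart from two shadowed rows. It sits within about 0.5 mm of the axis laterally. Insert slowly with a force guard.

```bash
cat >> h.py <<'E'
def go(off,d0,d1,step=.004,rate=.04,lim=6,f0=None):
    """step along the axis (d = grasp point's distance behind mouth) until axial or lateral force change > lim"""
    f0=np.array(m.get_contact_force()) if f0 is None else f0
    n=max(1,int(np.ceil(abs(d1-d0)/step)))
    for d in np.linspace(d0,d1,n+1)[1:]:
        m.servo_line(tool(off,d),RB,rate)
        df=np.array(m.get_contact_force())-f0
        if np.linalg.norm(df)>lim: print('stop');break
    l=MB.T@df;print('d',round(d,4),'df bore x,y,z',l.round(1),'t',round(m.get_time(),2),'w',round(m.get_width(),4));return d,f0
E
python3 - <<'E'
from h import *
d,f0=go((0,0),.118,.094)
np.save('f0.npy',f0)
if d<.0945: d,_=go((0,0),d,.020,step=.008,rate=.06,f0=f0)
E
```

```text
d 0.094 df bore x,y,z [-0.2 -0.1 -1.4] t 14.64 w 0.0106
d 0.02 df bore x,y,z [-0.  -0.8 -0.1] t 17.39 w 0.0106
```

Run:
```python
from h import *
m.command_gripper(.045)
m.servo_line(tool((-.08,0),.03),RB,.15)
snap('wrist','rel');print(m.get_time(),F())
```

```text
18.55 [-0.3 -0.9 -1.1]
```

View pics/rel.png

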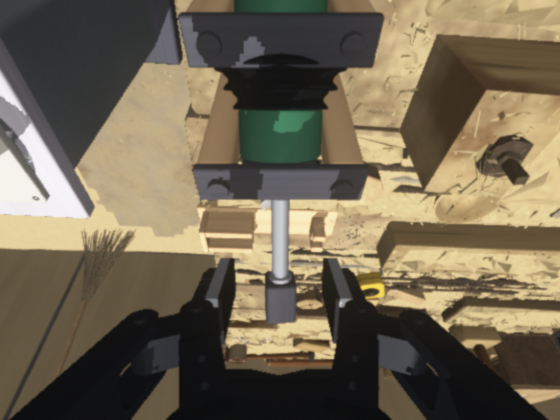

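The released bar stays in the bore with its head behind the mouth: front top edge at about row 287, rear at row 322, centred at column 281. Regrip by the head and push with a force guard.

Run:
```python
from h import *
o=(.0005,.0005)
m.servo_line(tool((-.08,.0005),.089),RB,.15)
m.servo_line(tool(o,.089),RB,.1);print(F())
m.command_gripper(.0,100);print(m.get_width(),F())
f0=np.array(m.get_contact_force())
d,_=go(o,.089,.070,step=.005,rate=.05,lim=14,f0=f0)
for d1 in np.arange(d,.0255,-.002)[1:]:
    m.servo_line(tool(o,d1),RB,.04)
    l=MB.T@(np.array(m.get_contact_force())-f0);print(round(d1,3),l.round(1),end=' | ')
    if abs(l[2])>26 or np.hypot(*l[:2])>15: print('STOP');break
snap('side','push');print(m.get_time(),m.get_width())
im=cv2.imread('pics/push.png');cv2.imwrite('pics/pushc.png',cv2.resize(im[200:380,190:340],None,fx=3,fy=3))
```

```text
[ 0.1  0.2 -0.3]
0.02254624328717822 [0.5 2.3 1.7]
stop
d 0.07 df bore x,y,z [-10.8  -4.3   8.6] t 21.38 w 0.0222
0.068 [-11.3  -3.3  14.1] | 0.066 [-12.3  -3.8  15. ] | 0.064 [-13.9  -4.6  20.8] | 0.062 [-14.3  -5.1  21.9] | STOP
22.425 0.022397822124907648
```

View pics/pushc.png

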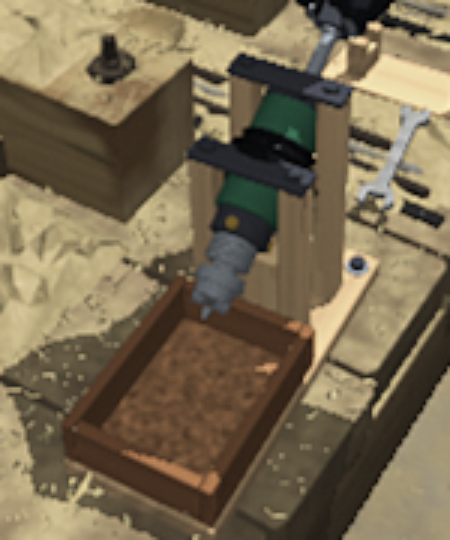

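The centre is still seated. The bar carries about 14 N of side load (upward on the tool) because the sagging tilt was frozen by the grip. I'll relieve that first, then continue.

Run:
```python
from h import *
d=.062;ox,oy=.0005,.0005;f0=np.array([.5,2.3,1.7])
def L(): return MB.T@(np.array(m.get_contact_force())-f0)
print(L().round(1),m.get_position(),tool((ox,oy),d))
for k in range(5):
    l=L()
    if np.hypot(*l[:2])<4: break
    if abs(l[0])>3: ox+=.001*np.sign(l[0])
    if abs(l[1])>3: oy+=.0005*np.sign(l[1])
    m.servo_line(tool((ox,oy),d),RB,.03);m.hold(.1)
    print(round(ox,4),round(oy,4),L().round(1))
print(m.get_time());np.save('off.npy',[ox,oy,d])
```

```text
[-14.4  -4.1  21.5] [0.46828433 0.08711435 0.23128451] [0.46761313 0.08925732 0.22816506]
-0.0005 0.0 [-5.5 -0.9 10.9]
-0.0015 0.0 [-0.1  0.3  8.1]
23.125
```

Run:
```python
from h import *
ox,oy,d=np.load('off.npy');f0=np.array([.5,2.3,1.7])
def L(): return MB.T@(np.array(m.get_contact_force())-f0)
def act(): return (np.array(m.get_position())-mouth)@bz
while d>.024 and m.get_time()<32:
    l=L()
    if l[2]>27: print('STOP');break
    if abs(l[0])>3: ox+=.0005*np.sign(l[0])
    if abs(l[1])>3: oy+=.0005*np.sign(l[1])
    d-=.002;m.servo_line(tool((ox,oy),d),RB,.05)
    print(round(d,3),round(act(),4),round(ox,4),round(oy,4),L().round(1))
np.save('off.npy',[ox,oy,d]);print(m.get_time(),m.get_width())
snap('side','push2')
im=cv2.imread('pics/push2.png');cv2.imwrite('pics/pushc2.png',cv2.resize(im[200:380,190:340],None,fx=3,fy=3))
```

```text
0.06 0.0607 -0.0015 0.0 [ 1.3 -0.9  6.6]
0.058 0.0586 -0.0015 0.0 [-0.5 -1.3  7. ]
0.056 0.0565 -0.0015 0.0 [-0.8  0.6  7.2]
0.054 0.0543 -0.0015 0.0 [-2.4 -0.   6.5]
0.052 0.0523 -0.0015 0.0 [-2.3 -0.9  5.1]
0.05 0.0504 -0.0015 0.0 [-1.8  0.4  5.2]
0.048 0.0484 -0.0015 0.0 [-3.1 -1.1  5.4]
0.046 0.0459 -0.002 0.0 [-1.9  0.1  4.2]
0.044 0.0441 -0.002 0.0 [-1.6  0.1  5.3]
0.042 0.0421 -0.002 0.0 [-2.5  0.3  4.6]
0.04 0.0402 -0.002 0.0 [-2.5  0.2  5.7]
0.038 0.0382 -0.002 0.0 [-3.8 -0.4  5. ]
0.036 0.0359 -0.0025 0.0 [-0.2  0.3  3.9]
0.034 0.034 -0.0025 0.0 [-1.4  0.8  4.3]
0.032 0.032 -0.0025 0.0 [-1.7  1.7  4.8]
0.03 0.03 -0.0025 0.0 [-3.   0.6  4.4]
0.028 0.0278 -0.003 0.0 [0.1 0.8 2.4]
0.026 0.0258 -0.003 0.0 [1.4 1.6 5.1]
0.024 0.0238 -0.003 0.0 [0.7 0.6 2.8]
27.875 0.022265098523804493
```

View pics/pushc2.png

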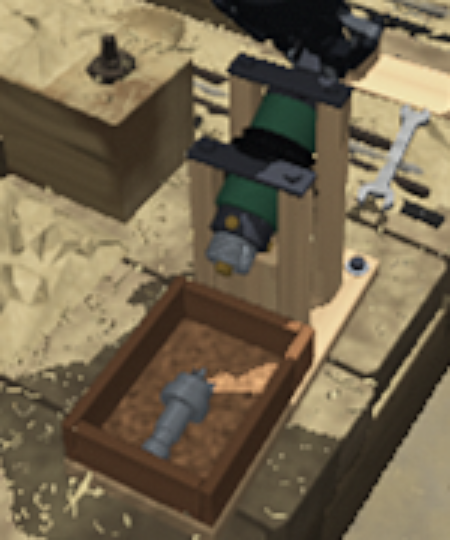

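The centre lies in the cork tray and the brass tip stands out at the nose. Now draw the bar out along the axis and put it down right of the rest, across the bar stock.

Run:
```python
from h import *
ox,oy,d=np.load('off.npy');f0=np.array([.5,2.3,1.7])
def L(): return MB.T@(np.array(m.get_contact_force())-f0)
M=np.array([[0,1,0],[0,0,-1],[-1,0,0.]]);ro=R.from_matrix(M).as_rotvec()
print(np.linalg.det(M),m.solve_ik([.44,-.385,.03],ro),m.solve_ik([.44,-.385,.2],ro))
mx=0
while d<.215:
    d+=.01;m.servo_line(tool((ox,oy),d),RB,.12);l=L()
    if d<.17:
        if abs(l[0])>3: ox+=.0005*np.sign(l[0])
        if abs(l[1])>3: oy+=.0005*np.sign(l[1])
    mx=max(mx,np.linalg.norm(l))
    if np.linalg.norm(l)>20: print('STOP',d,l);break
print('max',mx,d,ox,oy,L().round(1),m.get_time(),m.get_width())
if d>.21:
    m.servo_line(tool((ox,oy),.27),RB,.15)
    m.move_to([.44,-.385,.20],ro)
    snap('top','pl');snap('wrist','plw');print(m.get_time(),F(),m.get_width())
    im=cv2.imread('pics/pl.png')[190:290,300:470];a=cv2.resize(im,(510,300))
    cv2.imwrite('pics/plc.png',np.hstack([cv2.resize(cv2.imread('pics/plw.png'),(400,300)),a[:,:400]]))
```

```text
1.0 [-7.39185184e-01  6.93060871e-01  1.81459377e+00 -4.44089210e-16
  6.33938012e-01 -7.39185184e-01] [-7.39185184e-01  4.30794925e-01  1.76066612e+00 -4.44089210e-16
  9.50131610e-01 -7.39185184e-01]
max 6.195760905883243 0.22400000000000003 0.0025 0.0 [ 5.1 -0.2 -0.5] 32.925 0.021987353288499604
34.7083 [ 0.3 -1.4 -2. ] 0.021996051418734754
```

View pics/plc.png

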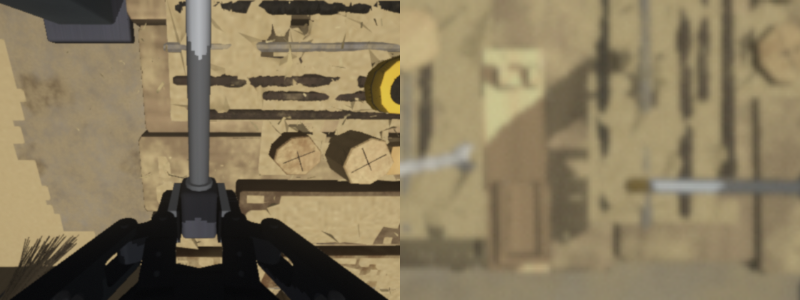

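The bar is held about level at x = 0.44. Its tip is clear of the rest, and the tape and wood discs are clear beyond it. Lower it with a force guard.

Run:
```python
from h import *
M=np.array([[0,1,0],[0,0,-1],[-1,0,0.]]);ro=R.from_matrix(M).as_rotvec()
m.servo_line([.44,-.385,.07],ro,.12);m.hold(.1);f0=np.array(m.get_contact_force());z=.07
while z>.028:
    z-=.003;m.servo_line([.44,-.385,z],ro,.05);df=np.array(m.get_contact_force())-f0
    if df[2]>6 or np.linalg.norm(df)>10: break
print(z,df.round(1),m.get_position(),m.get_torque())
m.command_gripper(.034);m.hold(.2);print(F())
m.servo_line([.44,-.385,.18],ro,.12)
q=m.get_joint_positions();snap('wrist','end_w');snap('top','end_t');snap('side','end_s');print(m.get_time())
a=cv2.imread('pics/end_w.png');b=cv2.imread('pics/end_s.png')
cv2.imwrite('pics/end.png',np.hstack([cv2.resize(a,(400,300)),cv2.resize(b[150:360,190:470],(400,300))]))
```

```text
0.027999999999999976 [0.5 0.3 0.5] [ 0.43987579 -0.38489477  0.02776624] [-0.18448387 -0.00617916 -0.02323876]
[ 0.1  0.6 -0.4]
41.5833
```

View pics/end.png

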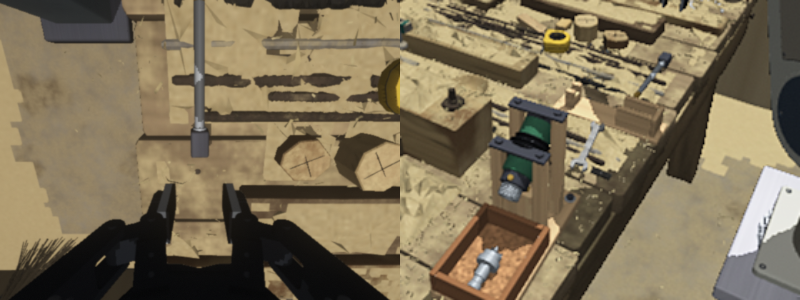

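```bash
python3 -c "
from h import *
print(m.sign_off(),m.get_time())"
```

```text
the job is handed in; nothing more can be done
the job is handed in; nothing more can be done
```

The drive centre is out of the spindle and lying in the cork tray. The bar is drawn out and lies flat across the bar stock right of the rest, clear of the stand. I handed the job in at about 42 s; no verdict is reported.

**How it went**
- **Insertion:** I took the bar by its shaft and slid it about 86 mm down the bore with almost no contact force. The depth is from the arm's commanded position.
- **Push:** I let go, took the bar again by its head and pushed until the tip showed at the nose and the centre dropped.
- **Laying down:** I drew the bar straight out and lowered it. The force guard felt no touch down to its lowest step, so on release the bar settled the last few millimetres by itself.

**Last checks**
- **Final pictures:** They show the centre in the tray, and the bar lying still with the gripper clear of it. The wood blank, wax tin and other things were not touched on the way.
- **Forces:** The first push stopped at my own limit, with about 22 N along the bore and 15 N sideways, because the bar sagged and was gripped tilted. After I relieved that, the push stayed below about 11 N. The highest wrist force during the draw-out was about 6 N. The 40 N contact limits could only be judged from these wrist readings.
- **Disagreement:** In the close view before insertion, the mouth appeared 1 to 2 mm nearer along the bore than I had measured. It caused no trouble.

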